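Swing a sample carrier onto its ratchet prop

ROBOT

A 6-joint arm with a two-finger parallel gripper is mounted at the origin on the work surface. World frame = base frame: x ahead of the robot, y to its left, z up, the work surface at z = 0. Lengths are in m, angles in rad, forces in N, time in s.
With the tool pointing down it reaches from about 0.3 to 0.75 m from the base axis. Payload 8.5 kg.
Tool frame: the origin (TCP) lies on the centre line of the jaws, within the pads' length; the fingertips stand 17 mm ahead of it and the grasp point (between the pads) lies 2 mm behind it (ctrl.tips_ahead is the distance from the TCP to the fingertips, in m); z points along the fingers, y is the line along which they close (so a half turn about z gives the same grasp; the last joint's range is limited). The gripper opens to 85 mm and grips with 20 to 120 N. Pads are 22 mm wide; open, the fingers measure 114 mm over their backs; the gripper's body (76 mm by 85 mm) begins 54 mm behind the grasp point. The pads swing forward as they close: fully open they stand 13 mm farther back than shut.
Start: joints at [-1.359, 0.381, 1.297, -0, 1.464, -0.215], TCP at [0.228, -0.501, 0.248] pointing down, gripper open.
Joint ranges: [-3.11, 3.11], [-0.89, 2.33], [0.22, 2.48], [-1.42, 4.56], [0.17, 2.85], [-2.88, 2.88]. Speed limits (rad/s): [2.39, 2.39, 3.14, 3.14, 3.14, 3.14].

INTERFACE

Orientations are given as a unit quaternion [x, y, z, w].
In Python, from bench import readout, camera, calibration, workorder, ctrl gives the robot as it stands.
- The arm moves only by the tool step_arm, never from a script. Its argument "motion" is a list that holds one entry, the list of rows, each a list of 7 numbers: the shift along the tool's x, y, z in m, then the turn, a rotation vector about the tool's x, y, z in degrees, then the finger opening in m, from 0 to 0.0854. A call has 1 to 12 rows; each row shifts and turns the commanded pose from where the row before left it, along the tool's axes as they then stand; what a row does not reach is not made up. A row lasts 1/10 s, in which the tool goes at most 50 mm and 8.59 degrees, less where a joint would pass 70% of its speed; a pose out of reach is approached as far as the arm can. A call is refused whole if a number of a shift passes 0.05 or a number of a turn 8.59, either way. A call with a gripper value outside its range is refused whole. The fingers move at their own pace and stop on an object; the grip force is fixed at half the most. Time passes only in rows, so rows that do not move let the fingers close. It gives the time, the measured TCP pose, the force, the opening and the grip force at its end, in the units of the state.
- readout.get_obs(): the state, without advancing time (a new reading comes with each control period).
- camera(name): name is "scene" or "side" or "wrist"; returns (picture, depth): 400x640x3 uint8, red, green, blue; 400x640 float32, m along the optical axis (not along the pixel's ray), 0 where there is no reading.
- calibration(name): a dict with "K" (3x3 intrinsics, pixels), "origin" and "attitude" of the camera in the world; the wrist camera has in their place "mount" (4x4, takes a point from camera to tool coordinates, whose origin is the TCP and whose axes are the flange's). Camera axes: x right, y up, looking along -z (the intrinsics and any distortion apply to the point x, -y, -z); pixel columns grow to the right and rows downward; lengths in m; the calibration is good to about 2 mm. The wrist camera is an equidistant fisheye: a pixel r from the principal point sees the ray r / f radians off the axis. A picture is of the moment at which its call begins: read the wrist's pose just before it. calibration takes no time and is no camera call.
- workorder.close_job(): hands the job in; it is judged then, once.
The state is a dict: "t": time; "joints": joint angles; "qd": joint speeds; "tau": joint torques, N m; "position": TCP position; "ee_rot": TCP orientation; "contact_force": force on the tool from outside, world axes, zero at the start; "torque": the same for the moment, N m; "finger_gap": opening from 0.0 (shut) to 1.0 (fully open); "grasp_force": force on a finger pad.
Only numpy, scipy, OpenCV 4.12 (cv2) and the standard library are available. Lean on these libraries where they do the work, as an engineer would, in place of code of your own. Each camera call takes 0.05 s, during which the arm holds its last target. There are 200 camera calls.

TASK

Set up the sample stand beside the microscope. First raise the ratchet prop click by click to its fifth notch, where its head stands just beneath the level of the carrier's underside, stop there without going on to the sixth, and let the pawl hold it. Then lift the sample carrier out of its slot, turn it end for end and put it fully home in the same slot, so that its pan end lies over the prop's head; leave the things standing around undisturbed and let go.

Things in the scene. Friction and masses are not known exactly. Their poses are not given: they have to be found in the camera images.
- stand: Sample stand, fixed to the bench: white base plate 235 x 90 x 12 mm carrying, along its long axis (its x), a slotted seat and, 120 mm away in +x, the ratchet prop. Origin: on the bench under the middle of the seat; x points from the seat to the prop, y is across the slot, z up.
- seat (a point): Middle of the seat's slot floor, 211 mm above the stand's origin. The seat is an aluminium pedestal topped by a block 64 mm along the stand's x and 36 mm across (y), with an open-topped slot along x, open at both ends, 15 mm wide and 16 mm deep, its lips flared to 23 mm in the top 6 mm; lips 227 mm above the bench.
- guide (a point): Middle of the top of the prop's grey guide frame (54 x 46 mm), 100 mm above the bench, through which the toothed round column rises. The sprung pawl, with a small thumb tab, is just under this top plate, on the stand's +y side.
- head_top (a point): Centre of the top face of the prop's head: a square dark steel block 30 x 30 mm (sides parallel to the stand's x and y), 15.5 mm high, on a round neck 14 mm in diameter. It is 150 mm above the bench at notch 0 and 210 mm at the fifth notch, which is 1 mm under the seated carrier's underside.
- column (a joint): Height of the prop's column in m, 0 at notch 0 (lowest), upward, 0.075 at most. Notches 0 to 6; notch n holds it at 0.012 n, the fifth at 0.060. It starts resting on one of notches 0 to 2. The pawl clicks in as each notch is passed and stops the column sinking; let go between notches, it sinks to the notch last passed. Lifting takes about 4 to 7 N.
- carrier: Sample carrier, loose, 0.2 to 0.4 kg: a straight aluminium bar 12 mm wide, 16 mm high, from x = -60 to +132 mm, with an upright black grip fin. Origin: on the underside, below the middle of the fin; x runs along the bar to its pan end, z up. It balances near the fin. At the start it sits in the slot the wrong way round, fin over the seat, pan end pointing away from the prop.
- fin (a point): Middle of the top of the carrier's fin, 48 mm above the carrier's underside. The fin is 36 mm long (along the bar) and 14 mm thick, its lower edge 16 mm above the underside. Seated properly either way round, it is over the middle of the seat (seat).
- pan (a point): Point on the carrier's underside, x = +120 mm, below the middle of its pan: a flat disc 30 mm across, 6 mm high, on top of the bar. The other (tail) end, x = -60 to -36 mm, is a steel block 22 mm wide and 18 mm high.
- gauge_post: Bystander, loose: slim steel post on a round foot 60 mm across, 290 mm high, 0.9 kg, with a black block (26 mm) near its top, on one side or the other of the stand. Higher than the seated carrier's top. Origin under its foot.
- jar: Bystander, loose: lidded jar 56 mm across and 85 mm high, on the other side of the stand. Origin under its middle.
- case: Bystander: grey tool case lying flat, 180 x 230 x 58 mm. Origin under its middle.
- scope: Bystander, fixed: stereo microscope, foot 190 x 150 mm, about 340 mm high. Origin under the middle of its foot.
Mind the look-alikes: they are no part of the job. Of the things like the carrier, leave any that is pink or purple; of the rest the smaller one is meant.

How it is judged:
By the outcome, as a careful person would: the job done as asked, in the order asked, and still so for the second after the job is handed in, with the robot touching nothing.
It also fails if it takes over 56 s, if anything falls off the work surface, if the arm or the gripper's body presses on something with over 40 N, if the wrist force passes 120 N, or if a joint passes its speed limit or range.

## Working session

There is one attempt and no reset: what is moved stays moved. The work goes in short steps, Python scripts to look and compute and a tool call to move; the robot and the scene stay as the last step left them, time stands still between calls to the robot, and variables do not carry over. Pictures are saved under pics/ and viewed, at most 10 in all, crops included, and the job is handed in when it is done.

Besides the shell and the picture viewer there is one more tool, called by a JSON object that holds its "fn" and its "kwargs", one argument or row to a line. step_arm: Moves the arm, as the interface text tells. Its arguments: {"type":"object","properties":{"motion":{"type":"array"}},"required":["motion"]}

```bash
mkdir -p pics; ls; cat > h.py <<'E'
import numpy as np,cv2
from bench import readout,camera,calibration,workorder,ctrl
from scipy.spatial.transform import Rotation as R
def cloud(name):
    o=readout.get_obs(); im,d=camera(name); c=calibration(name); K=np.array(c["K"])
    v,u=np.mgrid[0:400,0:640]
    x=(u-K[0,2])/K[0,0]; y=(v-K[1,2])/K[1,1]
    if "mount" in c:
        r=np.hypot(x,y); s=np.where(r>1e-9,np.tan(np.minimum(r,1.5))/np.maximum(r,1e-9),1); x=x*s;y=y*s
        P=np.stack([x*d,-y*d,-d],-1); M=np.array(c["mount"])
        P=P@M[:3,:3].T+M[:3,3]
        P=P@R.from_quat(o["ee_rot"]).as_matrix().T+o["position"]
    else:
        A=np.array(c["attitude"]); A=R.from_quat(A).as_matrix() if A.size==4 else A
        P=np.stack([x*d,-y*d,-d],-1)@A.T+np.array(c["origin"])
    P[d<=0]=np.nan
    return im,d,P
E
python3 - <<'E'
from h import *
for n in("scene","side","wrist"):
    c=calibration(n); print(n,c)
a,d,P=cloud("scene"); b,d2,P2=cloud("side")
np.savez("v0.npz",a=a,P=P,b=b,P2=P2)
cv2.imwrite("pics/s0.png",a[...,::-1]);cv2.imwrite("pics/s1.png",b[...,::-1])
print(readout.get_obs())
E
```

```text
pics
scene {'K': array([[439.78234049,   0.        , 314.61486236],
       [  0.        , 439.78234049, 201.19795344],
       [  0.        ,   0.        ,   1.        ]]), 'origin': array([ 1.22462891, -0.33705178,  1.22988414]), 'attitude': array([0.25570155, 0.14616206, 0.47914008, 0.82684832])}
side {'K': array([[506.60511889,   0.        , 318.68646434],
       [  0.        , 506.60511889, 197.77149862],
       [  0.        ,   0.        ,   1.        ]]), 'origin': array([ 0.27731802, -1.2944258 ,  0.99452902]), 'attitude': array([ 0.48632837, -0.05255005, -0.11567773,  0.86448937])}
wrist {'K': array([[309.70691629,   0.        , 323.11454256],
       [  0.        , 309.70691629, 199.5248118 ],
       [  0.        ,   0.        ,   1.        ]]), 'mount': array([[ 3.69565717e-04,  9.46170061e-01,  3.23669706e-01,
         8.34865401e-02],
       [ 9.99998386e-01,  2.19410082e-04, -1.78318935e-03,
         1.44002551e-04],
       [-1.75821677e-03,  3.23669842e-01, -9.46168453e-01,
        -1.25120530e-01],
       [ 0.00000000e+00,  0.00000000e+00,  0.00000000e+00,
         1.00000000e+00]])}
{'t': 0.1, 'joints': array([-1.35929948e+00,  3.81154035e-01,  1.29817001e+00, -1.62546628e-05,
        1.46359020e+00, -2.15313415e-01]), 'qd': array([-0.00010154, -0.00204311, -0.00187098,  0.00132826,  0.00070768,
       -0.00187829]), 'tau': array([ 4.23410616e-03, -4.49221087e+01, -2.31657743e+01, -1.94212107e-04,
        3.70412847e-03,  1.31042304e-05]), 'position': array([ 0.22761935, -0.50042665,  0.2477649 ]), 'ee_rot': array([ 9.77315014e-01,  2.11789817e-01, -6.81909381e-06, -6.60810754e-04]), 'contact_force': array([-0.17017819,  0.03587278,  0.25753508]), 'torque': array([0.03084531, 0.02880192, 0.01173883]), 'grasp_force': 0.0, 'finger_gap': 0.9963305690855451}
```

View pics/s0.png

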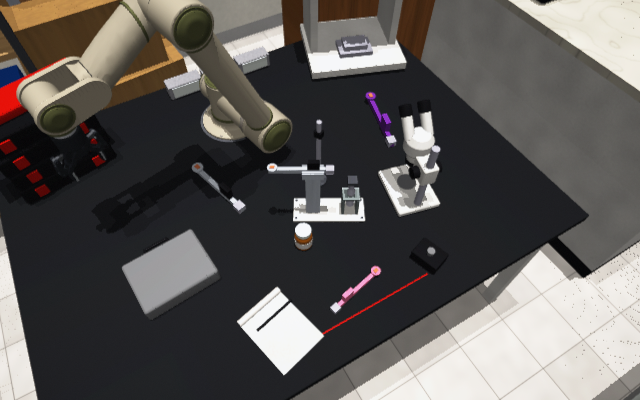

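View pics/s1.png

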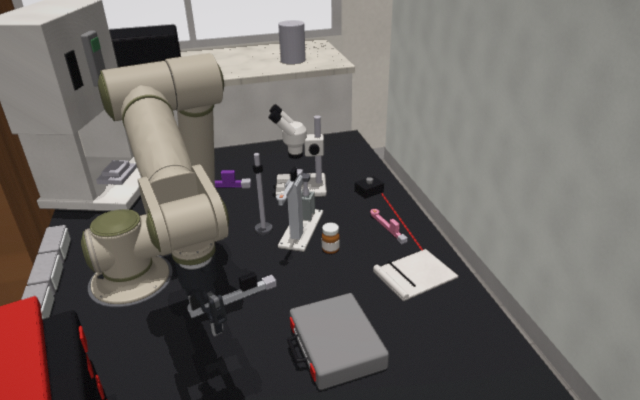

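The scene view shows the stand at about (328,208), with the carrier in the slot (272–333,169), the prop at (350,195), the post at (319,130) and the jar at (303,236). A larger grey look-alike lies on the bench at (218,187).

```bash
python3 - <<'E'
from h import *
z=np.load("v0.npz");a,P=z["a"],z["P"]
for (u,v) in [(272,168),(330,170),(315,168),(312,178),(352,180),(350,187),(351,193),(319,123),(319,150),(303,229),(297,215),(360,215),(315,160),(341,190),(195,167),(240,207)]:
    print((u,v),P[v,u].round(3),a[v,u])
# carrier bar top: z .222-.235
H=P[...,2]
roi=np.zeros(H.shape,bool); roi[120:225,255:370]=1
def rep(n,m):
    p=P[m&roi]; print(n,len(p),p.mean(0).round(3) if len(p) else '')
    return p
p=rep("plate",(H>.006)&(H<.018)&(a.min(-1)>150))
r=cv2.minAreaRect((p[:,:2]*1000).astype(np.float32));print(r)
p=rep("bar",(H>.215)&(H<.245)); print(cv2.minAreaRect((p[:,:2]*1000).astype(np.float32)))
p=rep("fin",(H>.25)&(H<.265));print(cv2.minAreaRect((p[:,:2]*1000).astype(np.float32)) if len(p) else 0)
p=rep("post",(H>.265)&(H<.30)); 
if len(p):print(cv2.minAreaRect((p[:,:2]*1000).astype(np.float32)))
big=cv2.resize(a[110:230,240:380],None,fx=5,fy=5,interpolation=cv2.INTER_CUBIC)
cv2.imwrite("pics/c0.png",big[...,::-1])
E
```

```text
(272, 168) [ 0.477 -0.046  0.235] [209 169 161]
(330, 170) [0.563 0.098 0.229] [199 197 209]
(315, 168) [0.539 0.062 0.235] [9 7 9]
(312, 178) [0.543 0.05  0.201] [ 93  96 100]
(352, 180) [0.591 0.161 0.172] [88 89 99]
(350, 187) [0.591 0.156 0.14 ] [77 75 82]
(351, 193) [0.597 0.158 0.114] [ 98  96 105]
(319, 123) [0.437 0.134 0.291] [203 199 212]
(319, 150) [0.439 0.134 0.173] [82 81 87]
(303, 229) [ 0.619 -0.025  0.081] [247 248 250]
(297, 215) [0.525 0.003 0.011] [247 248 249]
(360, 215) [0.625 0.185 0.004] [247 248 250]
(315, 160) [0.53  0.067 0.259] [23 22 25]
(341, 190) [0.507 0.184 0.004] [35 37 38]
(195, 167) [ 0.187 -0.216  0.03 ] [109  73  62]
(240, 207) [ 0.409 -0.148  0.018] [225 221 231]
plate 953 [0.562 0.095 0.011]
((555.84423828125, 104.45162963867188), (234.00445556640625, 92.52183532714844), 60.69409942626953)
bar 614 [0.497 0.037 0.226]
((421.18023681640625, 53.50482940673828), (191.5841064453125, 260.73651123046875), 74.78376770019531)
fin 102 [0.501 0.083 0.256]
((482.2080383300781, 94.5477294921875), (35.633827209472656, 140.03489685058594), 54.49742126464844)
post 50 [0.433 0.134 0.281]
((431.278564453125, 135.26058959960938), (16.462677001953125, 17.097007751464844), 19.461666107177734)
```

View pics/c0.png

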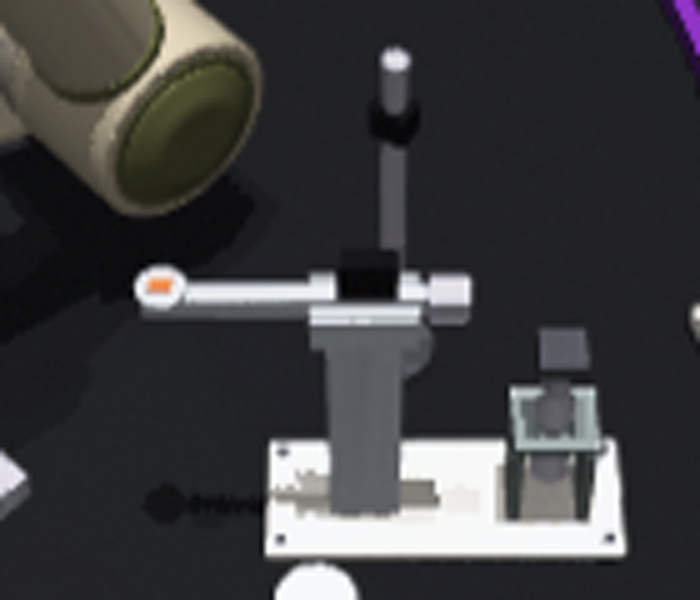

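The crop confirms the layout: pan at (160,288), fin at (367,275), tail at (450,292), head top at (565,348). The post is on the robot side of the stand.

```bash
cat >> h.py <<'E'
def to(target,yaw):
    o=readout.get_obs();M=R.from_quat(o["ee_rot"]).as_matrix()
    s=M.T@(np.array(target)-o["position"]); y=np.degrees(np.arctan2(M[1,0],M[0,0]))
    Rt=R.from_euler('z',yaw,degrees=True).as_matrix()@np.diag([1,-1,-1.])
    rv=R.from_matrix(M.T@Rt).as_rotvec(degrees=True)
    s2=Rt.T@(np.array(target)-o["position"])
    print("pos",o["position"].round(4),"yaw",y.round(2),"shift now",s.round(4),"turn",rv.round(2),"shift after turn",s2.round(4),"F",o["contact_force"].round(1),"t",o["t"],"gap",round(o["finger_gap"],3),"j",o["joints"].round(2))
E
python3 - <<'E'
from h import *
z=np.load("v0.npz");a,P=z["a"],z["P"];H=P[...,2]
c=lambda u0,u1,v0,v1,lo,hi:[P[v,u] for v in range(v0,v1) for u in range(u0,u1) if lo<P[v,u,2]<hi]
def rect(n,p):
    p=np.array(p);print(n,len(p),np.median(p,0).round(3),cv2.minAreaRect((p[:,:2]*1000).astype(np.float32)))
rect("pan",c(266,280,160,176,.228,.24))
rect("tail",c(325,336,162,176,.222,.24))
rect("fin",c(306,323,155,172,.252,.268))
rect("head",c(346,360,174,185,.14,.195))
p=np.array(c(293,367,195,223,.004,.02));rect("plate",p)
rect("scope",c(375,440,100,215,.02,.5)); q=np.array(c(375,440,95,215,.02,.5));print(q.min(0),q.max(0))
to([.591,.161,.38],59.5)
E
```

```text
pan 66 [ 0.474 -0.046  0.231] ((471.6265563964844, -45.25518035888672), (28.85059928894043, 28.318431854248047), 17.621416091918945)
tail 64 [0.555 0.101 0.227] ((554.7415771484375, 99.92263793945312), (23.399457931518555, 28.54015350341797), 59.03569793701172)
fin 64 [0.532 0.059 0.256] ((531.73876953125, 59.32730484008789), (34.465049743652344, 17.099620819091797), 59.47007369995117)
head 94 [0.591 0.161 0.171] ((589.4067993164062, 161.88824462890625), (29.769168853759766, 31.894784927368164), 59.24803161621094)
plate 1271 [0.561 0.103 0.01 ] ((553.4741821289062, 110.15011596679688), (242.997314453125, 103.97698974609375), 61.231056213378906)
scope 3634 [0.618 0.366 0.209] ((473.8659362792969, 411.0989685058594), (148.0955352783203, 493.545166015625), 78.39380645751953)
[0.19707078 0.29263769 0.0200026 ] [0.72671773 0.53287566 0.33474137]
pos [ 0.2276 -0.5004  0.2478] yaw 24.45 shift now [ 0.6046 -0.4518 -0.1315] turn [ -0.07  -0.04 -35.05] shift after turn [ 0.7543 -0.0226 -0.1322] F [-0.2  0.   0.3] t 0.1 gap 0.996 j [-1.36  0.38  1.3  -0.    1.46 -0.22]
```

{"fn": "step_arm", "kwargs": {
  "motion": [
    [[0,0,-0.04,0,0,-7,0.0854],[0,0,-0.04,0,0,-7,0.0854],[0,0,-0.04,0,0,-7,0.0854],[0,0,-0.02,0,0,-7,0.0854],[0,0,0,0,0,-7,0.0854]]
  ]
}}

```text
t: 0.6
position: [0.2278, -0.501, 0.3913]
ee_rot: [0.867, 0.498, -0.001, 0.003]
contact_force: [-0.4, 0.7, -0.5]
finger_gap: 1.002
grasp_force: 0.0
```

{"fn": "step_arm", "kwargs": {
  "motion": [
    [[0.046,-0.001,0,0,0,0,0.0854],[0.046,-0.001,0,0,0,0,0.0854],[0.046,-0.001,0,0,0,0,0.0854],[0.046,-0.001,0,0,0,0,0.0854],[0.046,-0.002,0,0,0,0,0.0854],[0.046,-0.002,0,0,0,0,0.0854],[0.046,-0.002,0,0,0,0,0.0854],[0.046,-0.002,0,0,0,0,0.0854],[0.046,-0.002,0,0,0,0,0.0854],[0.046,-0.002,0,0,0,0,0.0854],[0.046,-0.002,0,0,0,0,0.0854],[0.046,-0.002,0,0,0,0,0.0854]]
  ]
}}

```text
t: 1.8
position: [0.4914, -0.0131, 0.3881]
ee_rot: [0.868, 0.496, -0.0, -0.0]
contact_force: [0.0, -0.3, 0.6]
finger_gap: 0.999
grasp_force: 0.0
```

```bash
python3 - <<'E'
from h import *
to([.591,.161,.38],59.5)
E
```

```text
pos [ 0.4914 -0.0131  0.3881] yaw 59.46 shift now [ 0.2006 -0.0027  0.0081] turn [-0.02  0.01 -0.04] shift after turn [ 0.2006 -0.0026  0.0081] F [ 0.  -0.3  0.6] t 1.8 gap 0.999 j [-0.27  0.21  1.15 -0.    1.78  0.27]
```

{"fn": "step_arm", "kwargs": {
  "motion": [
    [[0.045,-0.001,0,0,0,0,0.0854],[0.045,-0.001,0.002,0,0,0,0.0854],[0.045,-0.001,0.002,0,0,0,0.0854],[0.045,0,0.002,0,0,0,0.0854],[0.02,0,0.002,0,0,0,0.0854],[0,0,0,0,0,0,0.0854]]
  ]
}}

```text
t: 2.4
position: [0.5907, 0.1609, 0.3784]
ee_rot: [0.868, 0.497, -0.001, -0.001]
contact_force: [0.0, 0.5, 0.5]
finger_gap: 0.999
grasp_force: 0.0
```

```bash
python3 - <<'E'
from h import *
a,d,P=cloud("wrist");np.savez("w0.npz",a=a,P=P)
cv2.imwrite("pics/w0.png",a[...,::-1])
H=P[...,2]
from scipy import ndimage
for n,lo,hi in(("head",.160,.182),("high",.222,.24),("fin",.25,.268)):
    L,k=ndimage.label((H>lo)&(H<hi))
    for i in range(1,k+1):
        m=L==i
        if m.sum()<60: continue
        p=P[m];v,u=np.argwhere(m).mean(0);print(n,m.sum(),(int(u),int(v)),np.median(p,0).round(4),cv2.minAreaRect((p[:,:2]*1000).astype(np.float32)))
to([.591,.161,.166],59.5)
E
```

```text
head 71 (269, 2) [0.638  0.3531 0.17  ] ((638.3214111328125, 353.70196533203125), (4.116996765136719, 18.258230209350586), 55.672183990478516)
head 137 (300, 11) [0.6599 0.3255 0.1734] ((659.5305786132812, 325.81170654296875), (2.0096631050109863, 35.55036163330078), 77.27701568603516)
head 801 (320, 171) [0.589  0.1641 0.1734] ((588.1793212890625, 163.06161499023438), (30.5954647064209, 30.909326553344727), 60.128997802734375)
head 115 (225, 249) [0.4358 0.1394 0.1716] ((434.0660400390625, 137.6479949951172), (7.945974349975586, 16.780576705932617), 22.338239669799805)
head 1218 (71, 313) [0.0405 0.17   0.1712] ((37.68818664550781, 192.98326110839844), (64.82390594482422, 231.26206970214844), 12.47463607788086)
head 239 (18, 383) [-0.7378  0.091   0.1733] ((-766.2127075195312, 100.5277328491211), (96.54784393310547, 203.20620727539062), 42.26435470581055)
high 346 (227, 14) [0.6009 0.3435 0.2307] ((596.219482421875, 346.58587646484375), (9.54006290435791, 52.462806701660156), 81.84931182861328)
high 1061 (317, 269) [0.5437 0.0892 0.2276] ((532.433349609375, 73.77227783203125), (95.2
[... 446 characters left out ...]
6, 11.260233879089355), 60.058712005615234)
fin 616 (202, 12) [0.5888 0.3473 0.2596] ((585.6841430664062, 349.1553955078125), (44.531150817871094, 14.165316581726074), 11.989121437072754)
fin 320 (29, 307) [0.0875 0.2399 0.2593] ((76.16838073730469, 239.54771423339844), (83.57305145263672, 43.0794792175293), 86.50408172607422)
fin 419 (320, 306) [0.5314 0.0644 0.2586] ((529.2459106445312, 60.56566619873047), (36.90803527832031, 13.05029582977295), 59.91191864013672)
pos [0.5902 0.1595 0.3791] yaw 59.55 shift now [2.000e-03 2.000e-04 2.131e-01] turn [-0.09  0.07  0.05] shift after turn [ 1.700e-03 -1.000e-04  2.131e-01] F [-0.8 -0.4 -0.4] t 2.45 gap 1.0 j [ 0.07  0.45  0.81 -0.    1.88  0.6 ]
```

View pics/w0.png

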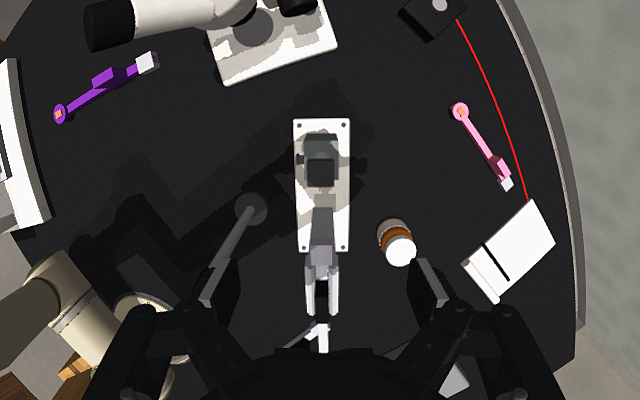

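Wrist view: head at (320,171), fin at (320,306), post foot at (250,208), jar at (397,245). The head's height of 0.1734 means notch 2, so it must rise 36 mm. Descending to grip the head.

{"fn": "step_arm", "kwargs": {
  "motion": [
    [[0.002,-0.003,0.04,0,0,-0.5,0.0854],[0,0,0.045,0,0,0,0.0854],[0,0,0.045,0,0,0,0.0854],[0,0,0.04,0,0,0,0.0854],[0,0,0.028,0,0,0,0.0854],[0,0,0.014,0,0,0,0.0854],[0,0,0,0,0,0,0.0854]]
  ]
}}

```text
t: 3.15
position: [0.5873, 0.1607, 0.1668]
ee_rot: [0.867, 0.499, -0.002, -0.001]
contact_force: [-0.1, -0.1, 0.4]
finger_gap: 0.996
grasp_force: 0.0
```

{"fn": "step_arm", "kwargs": {
  "motion": [
    [[0,0,0,0,0,0,0.05],[0,0,0,0,0,0,0.036],[0,0,0,0,0,0,0.02],[0,0,0,0,0,0,0.02],[0,0,0,0,0,0,0.02],[0,0,0,0,0,0,0.02],[0,0,0,0,0,0,0.02],[0,0,0,0,0,0,0.02]]
  ]
}}

```text
t: 3.95
position: [0.5874, 0.1627, 0.1696]
ee_rot: [0.866, 0.5, -0.0, -0.001]
contact_force: [-8.2, 2.8, 8.4]
finger_gap: 0.34
grasp_force: 59.4
```

{"fn": "step_arm", "kwargs": {
  "motion": [
    [[0,0,-0.004,0,0,0,0.02],[0,0,-0.004,0,0,0,0.02],[0,0,-0.004,0,0,0,0.02],[0,0,-0.004,0,0,0,0.02],[0,0,-0.004,0,0,0,0.02],[0,0,-0.004,0,0,0,0.02],[0,0,0,0,0,0,0.02],[0,0,0,0,0,0,0.02]]
  ]
}}

```text
t: 4.75
position: [0.5874, 0.1626, 0.1921]
ee_rot: [0.866, 0.5, -0.001, -0.001]
contact_force: [-7.7, 4.0, -1.4]
finger_gap: 0.333
grasp_force: 60.5
```

```bash
cat >> h.py <<'E'
def head(lo=.15,hi=.23):
    for n in("wrist","scene"):
        a,d,P=cloud(n); m=(np.hypot(P[...,0]-.5885,P[...,1]-.163)<.012)&(P[...,2]>lo)&(P[...,2]<hi)
        print(n,m.sum(),np.median(P[m],0).round(4) if m.sum() else 0, np.percentile(P[m][:,2],[10,90]).round(4) if m.sum() else 0)
    return a
E
python3 - <<'E'
from h import *
for i in range(4):print(readout.get_obs()["position"],readout.get_obs()["contact_force"])
head()
E
```

```text
[0.58735903 0.16261491 0.19213341] [-7.6666323   4.02256748 -1.37918967]
[0.58735903 0.16261491 0.19213341] [-7.6666323   4.02256748 -1.37918967]
[0.58735903 0.16261491 0.19213341] [-7.6666323   4.02256748 -1.37918967]
[0.58735903 0.16261491 0.19213341] [-7.6666323   4.02256748 -1.37918967]
wrist 1927 [0.5893 0.1644 0.1958] [0.162  0.1966]
scene 5 [0.5921 0.1584 0.1534] [0.1504 0.1969]
```

{"fn": "step_arm", "kwargs": {
  "motion": [
    [[0,0,-0.004,0,0,0,0.02],[0,0,-0.004,0,0,0,0.02],[0,0,-0.004,0,0,0,0.02],[0,0,-0.003,0,0,0,0.02],[0,0,-0.003,0,0,0,0.02],[0,0,0,0,0,0,0.02],[0,0,0,0,0,0,0.02],[0,0,0,0,0,0,0.02]]
  ]
}}

```text
t: 5.65
position: [0.5874, 0.1626, 0.21]
ee_rot: [0.866, 0.5, -0.001, -0.001]
contact_force: [-6.5, 3.7, -2.8]
finger_gap: 0.334
grasp_force: 60.3
```

```bash
python3 - <<'E'
from h import *
head(.19)
E
```

```text
wrist 1673 [0.5888 0.1635 0.2138] [0.2131 0.2144]
scene 0 0 0
```

{"fn": "step_arm", "kwargs": {
  "motion": [
    [[0,0,0.003,0,0,0,0.02],[0,0,0,0,0,0,0.02],[0,0,0,0,0,0,0.05],[0,0,0,0,0,0,0.07],[0,0,0,0,0,0,0.0854],[0,0,0,0,0,0,0.0854],[0,0,0,0,0,0,0.0854],[0,0,0,0,0,0,0.0854]]
  ]
}}

```text
t: 6.55
position: [0.5886, 0.1619, 0.2074]
ee_rot: [0.866, 0.5, 0.0, 0.0]
contact_force: [0.1, 0.2, -0.2]
finger_gap: 0.999
grasp_force: 0.0
```

```bash
python3 - <<'E'
from h import *
head(.15)
to([.529,.0606,.345],60)
E
```

```text
wrist 2526 [0.59   0.1658 0.2092] [0.1561 0.2102]
scene 11 [0.5853 0.1551 0.1582] [0.1546 0.2075]
pos [0.5885 0.1619 0.2074] yaw 59.95 shift now [-0.1175 -0.0008 -0.1376] turn [ 0.   -0.   -0.05] shift after turn [-0.1175 -0.0009 -0.1376] F [-0.3  0.4  0.4] t 6.65 gap 0.997 j [ 0.07  0.52  1.19 -0.    1.44  0.6 ]
```

{"fn": "step_arm", "kwargs": {
  "motion": [
    [[0,0,-0.03,0,0,0,0.0854],[0,0,-0.045,0,0,0,0.0854],[0,0,-0.045,0,0,0,0.0854],[-0.02,0,-0.02,0,0,0,0.0854],[-0.045,-0.001,0,0,0,0,0.0854],[-0.035,0,0,0,0,0,0.0854],[-0.017,0,0,0,0,0,0.0854],[0,0,0,0,0,0,0.0854],[0,0,0,0,0,0,0.0854]]
  ]
}}

```text
t: 7.55
position: [0.5294, 0.0615, 0.3474]
ee_rot: [0.866, 0.5, 0.0, -0.0]
contact_force: [-0.2, 0.3, -0.0]
finger_gap: 0.995
grasp_force: 0.0
```

```bash
cat >> h.py <<'E'
from scipy import ndimage
def blobs(P,lo,hi,mn=60):
    H=P[...,2];L,k=ndimage.label((H>lo)&(H<hi)&(np.hypot(P[...,0]-.53,P[...,1]-.06)<.2))
    for i in range(1,k+1):
        m=L==i
        if m.sum()<mn: continue
        p=P[m];v,u=np.argwhere(m).mean(0);r=cv2.minAreaRect((p[:,:2]*1000).astype(np.float32));print((lo,hi),m.sum(),(int(u),int(v)),np.median(p,0).round(4),np.round(r[0],1),np.round(r[1],1),round(r[2],1))
E
python3 - <<'E'
from h import *
a,d,P=cloud("wrist")
for b in((.2,.217),(.222,.24),(.252,.268),(.27,.3)): blobs(P,*b)
to([.529,.0606,.247],60)
E
```

```text
(0.2, 0.217) 1266 (322, 58) [0.5874 0.162  0.2094] [587.3 162.3] [29.7 30.1] 60.0
(0.2, 0.217) 67 (311, 163) [0.5342 0.0908 0.2105] [533.7  84.5] [ 9.3 20.6] 0.7
(0.2, 0.217) 70 (335, 162) [0.5532 0.0795 0.2103] [548.8  77. ] [19.4  9.3] 26.0
(0.2, 0.217) 128 (195, 174) [0.436  0.1365 0.208 ] [434.6 135.8] [16.   7.4] 88.4
(0.222, 0.24) 1192 (322, 152) [0.5489 0.0968 0.2283] [548.1  93.3] [42.9 21.4] 60.5
(0.222, 0.24) 601 (337, 198) [0.5402 0.0549 0.2251] [538.4  52.3] [64.3  8.8] 61.0
(0.222, 0.24) 635 (309, 199) [0.5191 0.0657 0.2249] [518.  64.] [63.7  7.9] 59.4
(0.222, 0.24) 188 (186, 179) [0.4399 0.1364 0.2346] [437.8 133.9] [30.  14.5] 71.5
(0.222, 0.24) 1401 (324, 288) [ 0.4839 -0.0235  0.2274] [488.2 -14.2] [101.7  28.1] 60.3
(0.252, 0.268) 337 (172, 191) [0.4359 0.135  0.255 ] [429.3 135.3] [22.3 19.3] 26.2
(0.252, 0.268) 857 (323, 212) [0.53   0.061  0.2586] [529.3  59.6] [37.2 13. ] 59.6
(0.27, 0.3) 600 (153, 203) [0.4339 0.1359 0.2883] [430. 136.] [16.3 16.5] 65.7
pos [0.5296 0.0618 0.3472] yaw 59.98 shift now [-1.400e-03  1.000e-04  1.002e-01] turn [-0.01 -0.02 -0.02] shift after turn [-1.300e-03  1.000e-04  1.002e-01] F [-0.5 -0.6 -0. ] t 7.6 gap 1.001 j [-0.11  0.3   1.14  0.    1.7   0.42]
```

{"fn": "step_arm", "kwargs": {
  "motion": [
    [[-0.002,0.0005,0.03,0,0,0,0.0854],[0,0,0.04,0,0,0,0.0854],[0,0,0.02,0,0,0,0.0854],[0,0,0.008,0,0,0,0.0854],[0,0,0,0,0,0,0.06],[0,0,0,0,0,0,0.04],[0,0,0,0,0,0,0.02],[0,0,0,0,0,0,0.005],[0,0,0,0,0,0,0.005],[0,0,0,0,0,0,0.005],[0,0,0,0,0,0,0.005],[0,0,0,0,0,0,0.005]]
  ]
}}

```text
t: 8.8
position: [0.5287, 0.0592, 0.2501]
ee_rot: [0.866, 0.5, 0.001, 0.0]
contact_force: [-0.2, -0.8, 5.3]
finger_gap: 0.15
grasp_force: 59.7
```

{"fn": "step_arm", "kwargs": {
  "motion": [
    [[0,0,-0.005,0,0,0,0.005],[0,0,-0.01,0,0,0,0.005],[0,0,-0.015,0,0,0,0.005],[0,0,-0.02,0,0,0,0.005],[0,0,-0.025,0,0,0,0.005],[0,0,-0.025,0,0,0,0.005],[0,0,-0.015,0,0,0,0.005],[0,0,-0.005,0,0,0,0.005],[0,0,0,0,0,0,0.005],[0,0,0,0,0,0,0.005]]
  ]
}}

```text
t: 9.8
position: [0.5282, 0.0592, 0.3683]
ee_rot: [0.866, 0.5, -0.001, -0.001]
contact_force: [0.8, 0.0, -3.6]
finger_gap: 0.151
grasp_force: 58.7
```

```bash
python3 - <<'E'
from h import *
a,d,P=cloud("wrist");cv2.imwrite("pics/w1.png",a[...,::-1])
b,_,P2=cloud("scene")
for q in((.33,.36),(.36,.39)): blobs(P,*q)
for q in((.2,.217),(.222,.24),(.334,.36)): print('s');blobs(P2,*q,mn=30)
blobs(P,.2,.217);blobs(P,.219,.232)
to([.5285,.0588,.37],240)
E
```

```text
(0.33, 0.36) 3391 (322, 181) [0.5492 0.097  0.3464] [548.  93.] [44.1 22.2] 61.0
(0.33, 0.36) 654 (323, 333) [0.499  0.0078 0.345 ] [498.1   6.7] [34.3 11.9] 60.9
(0.36, 0.39) 4440 (323, 276) [0.5318 0.0647 0.3767] [528.8  61.3] [35.3 35.8] 19.7
s
(0.2, 0.217) 72 (312, 169) [0.5251 0.0625 0.2108] [525.7  61.2] [61.9 11.2] 59.4
(0.2, 0.217) 103 (352, 172) [0.5903 0.1621 0.2083] [588.5 162.8] [30.2 32.9] 59.5
(0.2, 0.217) 76 (312, 176) [0.5446 0.0506 0.2076] [544.7  50.4] [61.6  8. ] 62.4
s
(0.222, 0.24) 41 (314, 165) [0.5247 0.0702 0.2243] [523.1  66. ] [55.6 10.5] 59.5
s
(0.334, 0.36) 425 (298, 141) [0.5123 0.0245 0.3439] [514.6  25.9] [193.7  28.4] 59.3
(0.2, 0.217) 1087 (322, 59) [0.5874 0.1616 0.2093] [587.5 162.1] [30.  29.8] 59.6
(0.2, 0.217) 90 (203, 166) [0.4365 0.1359 0.2079] [434.6 135.1] [15.8  6.6] 85.6
(0.219, 0.232) 199 (307, 208) [0.5066 0.05   0.2239] [508.   50.8] [30.5  6.9] 59.2
(0.219, 0.232) 242 (338, 207) [0.5323 0.0371 0.225 ] [532.2  36.7] [31.1  6.9] 61.0
pos [0.5283 0.0592 0.3683] yaw 59.95 shift now [-0.0002  0.0004 -0.0017] turn [8.0000e-02 1.8000e-01 1.7995e+02] shift after turn [ 0.0002 -0.0004 -0.0017] F [ 0.1  0.7 -3.7] t 9.9 gap 0.147 j [-0.11  0.29  1.09  0.    1.76  0.41]
```

View pics/w1.png

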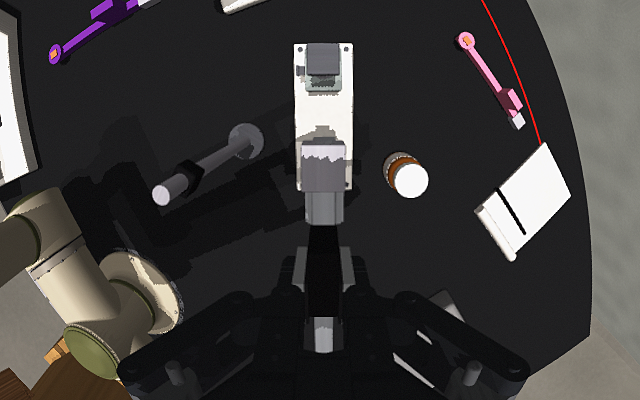

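Wrist view: the carrier is held level with its tail at (322,170), the post's top at (163,195) is well clear, and the jar is at (410,178). Turning it half round, with the pan passing on the side away from the post.

{"fn": "step_arm", "kwargs": {
  "motion": [
    [[0,0,0,0,0,-4,0.005],[0,0,0,0,0,-8,0.005],[0,0,0,0,0,-8,0.005],[0,0,0,0,0,-8,0.005],[0,0,0,0,0,-8,0.005],[0,0,0,0,0,-8,0.005],[0,0,0,0,0,-8,0.005],[0,0,0,0,0,-8,0.005],[0,0,0,0,0,-8,0.005],[0,0,0,0,0,-8,0.005],[0,0,0,0,0,-8,0.005],[0,0,0,0,0,-6,0.005]]
  ]
}}

```text
t: 11.1
position: [0.5283, 0.0592, 0.3686]
ee_rot: [0.257, 0.967, -0.0, -0.001]
contact_force: [0.0, 0.3, -3.4]
finger_gap: 0.15
grasp_force: 58.5
```

{"fn": "step_arm", "kwargs": {
  "motion": [
    [[0,0,0,0,0,-8,0.005],[0,0,0,0,0,-8,0.005],[0,0,0,0,0,-8,0.005],[0,0,0,0,0,-8,0.005],[0,0,0,0,0,-8,0.005],[0,0,0,0,0,-8,0.005],[0,0,0,0,0,-8,0.005],[0,0,0,0,0,-8,0.005],[0,0,0,0,0,-8,0.005],[0,0,0,0,0,-8,0.005],[0,0,0,0,0,-6,0.005],[0,0,0,0,0,-4,0.005]]
  ]
}}

```text
t: 12.3
position: [0.5283, 0.0592, 0.3686]
ee_rot: [-0.501, 0.865, 0.0, -0.001]
contact_force: [0.0, -0.4, -4.1]
finger_gap: 0.151
grasp_force: 58.5
```

{"fn": "step_arm", "kwargs": {
  "motion": [
    [[0,0,0,0,0,0,0.005],[0,0,0,0,0,0,0.005],[0,0,0,0,0,0,0.005]]
  ]
}}

```text
t: 12.6
position: [0.5284, 0.0592, 0.3691]
ee_rot: [-0.499, 0.867, 0.0, -0.0]
contact_force: [-0.1, -0.1, -3.7]
finger_gap: 0.156
grasp_force: 58.5
```

```bash
python3 - <<'E'
from h import *
a,d,P=cloud("wrist");b,_,P2=cloud("scene")
for q in((.33,.39),(.2,.217),(.219,.232)): blobs(P,*q)
print('s')
for q in((.2,.217),(.219,.24),(.334,.36)): blobs(P2,*q,mn=30)
to([.5285,.0588,.27],240)
E
```

```text
(0.33, 0.39) 8644 (322, 243) [0.5182 0.0443 0.3619] [530.1  66. ] [138.1  39.9] 70.1
(0.2, 0.217) 120 (440, 198) [0.4325 0.1293 0.2084] [431.3 131.3] [16.2  8. ] 24.2
(0.219, 0.232) 193 (307, 206) [0.5497 0.065  0.2244] [549.9  66. ] [30.1  7.2] 62.9
(0.219, 0.232) 221 (338, 206) [0.5243 0.0795 0.2247] [524.4  80. ] [29.3  6.9] 60.7
s
(0.2, 0.217) 81 (312, 169) [0.5246 0.0635 0.2119] [524.2  62.1] [62.  12.3] 58.2
(0.2, 0.217) 107 (352, 172) [0.5906 0.1616 0.2077] [588.8 162.5] [29.7 33. ] 58.9
(0.2, 0.217) 82 (312, 176) [0.5471 0.0509 0.21  ] [545.2  50.1] [61.6  8.8] 62.2
(0.219, 0.24) 69 (312, 166) [0.5212 0.0621 0.223 ] [520.5  64.2] [61.7 10.9] 62.1
(0.219, 0.24) 57 (312, 172) [0.5432 0.0532 0.2231] [542.8  51.5] [60.9  9.4] 60.6
(0.334, 0.36) 457 (326, 141) [0.5507 0.0924 0.3446] [550.4  88.7] [193.  29.] 61.2
pos [0.5284 0.0592 0.3692] yaw -120.1 shift now [ 0.0003 -0.0003  0.0992] turn [ 0.01 -0.01 -0.1 ] shift after turn [ 0.0003 -0.0002  0.0992] F [-0.5 -0.5 -3.8] t 12.7 gap 0.154 j [-0.11  0.29  1.09 -0.    1.76 -2.73]
```

{"fn": "step_arm", "kwargs": {
  "motion": [
    [[0,0,0.015,0,0,0,0.005],[0,0,0.03,0,0,0,0.005],[0,0,0.03,0,0,0,0.005],[0,0,0.015,0,0,0,0.005],[0,0,0.006,0,0,0,0.005],[0,0,0.006,0,0,0,0.005],[0,0,0.005,0,0,0,0.005],[0,0,0.004,0,0,0,0.005],[0,0,0,0,0,0,0.005],[0,0,0,0,0,0,0.005]]
  ]
}}

```text
t: 13.7
position: [0.5286, 0.0592, 0.2587]
ee_rot: [-0.5, 0.866, -0.0, 0.0]
contact_force: [0.7, 0.5, -4.5]
finger_gap: 0.152
grasp_force: 58.7
```

{"fn": "step_arm", "kwargs": {
  "motion": [
    [[0,0,0.003,0,0,0,0.005],[0,0,0.003,0,0,0,0.005],[0,0,0.001,0,0,0,0.005],[0,0,0,0,0,0,0.005]]
  ]
}}

```text
t: 14.1
position: [0.5284, 0.0592, 0.2511]
ee_rot: [-0.5, 0.866, 0.0, -0.0]
contact_force: [-0.5, 0.1, -2.5]
finger_gap: 0.153
grasp_force: 58.7
```

{"fn": "step_arm", "kwargs": {
  "motion": [
    [[0,0,0.001,0,0,0,0.005],[0,0,0.001,0,0,0,0.005],[0,0,0,0,0,0,0.005],[0,0,0,0,0,0,0.005]]
  ]
}}

```text
t: 14.5
position: [0.5286, 0.0592, 0.2501]
ee_rot: [-0.5, 0.866, -0.0, 0.0]
contact_force: [-1.3, -0.1, 5.7]
finger_gap: 0.151
grasp_force: 60.0
```

{"fn": "step_arm", "kwargs": {
  "motion": [
    [[0,0,0,0,0,0,0.03],[0,0,0,0,0,0,0.05],[0,0,0,0,0,0,0.0854],[0,0,0,0,0,0,0.0854],[0,0,0,0,0,0,0.0854],[0,0,-0.01,0,0,0,0.0854],[0,0,-0.03,0,0,0,0.0854],[0,0,-0.04,0,0,0,0.0854],[0,0,-0.03,0,0,0,0.0854],[0,0,-0.01,0,0,0,0.0854],[0,0,0,0,0,0,0.0854]]
  ]
}}

```text
t: 15.6
position: [0.5286, 0.0592, 0.3706]
ee_rot: [-0.5, 0.866, -0.001, 0.001]
contact_force: [0.6, 0.4, -0.9]
finger_gap: 0.998
grasp_force: 0.0
```

```bash
python3 - <<'E'
from h import *
a,d,P=cloud("wrist");b,_,P2=cloud("scene")
for q in((.2,.217),(.219,.24),(.25,.27),(.27,.3)): blobs(P,*q)
print('s')
for q in((.2,.217),(.219,.24),(.25,.268)): blobs(P2,*q,mn=30)
big=cv2.resize(b[110:230,240:380],None,fx=5,fy=5,interpolation=cv2.INTER_CUBIC)
cv2.imwrite("pics/c1.png",big[...,::-1])
to([.5285,.0588,.27],240)
E
```

```text
(0.2, 0.217) 79 (312, 155) [0.5229 0.027  0.2109] [527.6  31.7] [18.2 12.4] 59.6
(0.2, 0.217) 125 (440, 198) [0.4325 0.1293 0.2086] [431.5 130.8] [15.7  6.3] 23.8
(0.2, 0.217) 113 (314, 281) [0.5924 0.1492 0.209 ] [594.5 153.2] [21.1  6.8] 59.7
(0.2, 0.217) 132 (333, 281) [0.5747 0.1596 0.2089] [576.6 163.5] [22.  8.] 60.5
(0.219, 0.24) 2472 (323, 169) [0.5167 0.0401 0.2257] [521.9  45.6] [92.5 35.6] 60.5
(0.219, 0.24) 171 (445, 204) [0.4336 0.1266 0.2342] [433.6 127.7] [26.6  5.1] 29.7
(0.219, 0.24) 1337 (323, 270) [0.5733 0.137  0.2269] [569.2 129.5] [103.4  27.6] 60.0
(0.25, 0.27) 736 (323, 198) [0.5278 0.0561 0.2584] [528.7  57.3] [35.9 13.3] 60.3
(0.25, 0.27) 455 (459, 215) [0.4318 0.1298 0.2526] [429.7 135. ] [25.7 21.7] 27.5
(0.27, 0.3) 479 (473, 229) [0.4305 0.1319 0.2881] [429.4 135.6] [15.9 17.1] 19.9
s
(0.2, 0.217) 74 (351, 174) [0.5957 0.1549 0.2093] [591.6 149.2] [50.1 17.1] 62.7
(0.2, 0.217) 83 (312, 176) [0.5453 0.0515 0.208 ] [544.8  50.3] [61.5  8.9] 57.3
(0.219, 0.24) 443 (322, 169) [0.5447 0.0759 0.2257] [549.9  88.9] [192.5  36.9] 59.6
(0.25, 0.268) 67 (311, 162) [0.5307 0.0567 0.2569] [529.2  57.6] [34.3 17.8] 60.2
pos [0.5282 0.0592 0.3681] yaw -120.05 shift now [ 0.0001 -0.0006  0.0981] turn [ 0.11 -0.05 -0.05] shift after turn [ 0.0002 -0.0004  0.0981] F [-0.2  0.  -0.6] t 15.7 gap 1.001 j [-0.11  0.29  1.09  0.    1.76 -2.73]
```

View pics/c1.png

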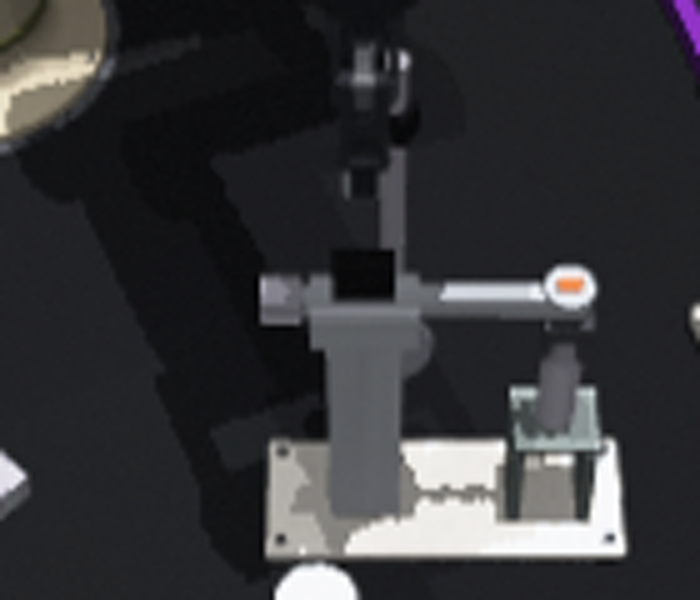

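The crop shows the pan at (570,287) over the raised head and the tail at (280,298). The fin's height of 0.2584 m matches the seated height at the start, and the post and jar have not moved. Handing in.

```bash
python3 -c "
from bench import workorder
print(workorder.close_job())"
```

```text
the job is handed in; nothing more can be done
None
```

Job handed in at about 15.7 s: the prop rests on its fifth notch, and the carrier is turned end for end and fully home in its slot, pan over the prop's head, with the gripper clear and the post and jar undisturbed.

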